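# Hook a shelf bracket into a slotted upright and lock it

### The job

Take the loose blue shelf bracket, hook its two tabs into the slots of the empty upright of the small rack, and push it down until it is fully home and the orange spring catch has snapped out above it. Feel for the slots and push gently, without forcing the bracket against the upright; then let go of it and leave the carton, the jar and the green bin where they are.

Things in the scene. Friction and masses are not known exactly. Their poses are not given: they have to be found in the camera images.
- bracket: Loose blue steel bracket, 0.35 kg, standing on its foot plate. Origin: underside of the foot, in the plane of the spine's back face, mid-width; x the way the tabs point, z up. Foot plate x -150 to 0, 40 wide, 4 thick. Spine 24 wide, x -6 to 0, z 4 to 79. Above it (z 79 to 104) the back is recessed 7 mm to clear the catch.
- grip (a point): A good place to grip on the bracket, 90 mm from its back, 36 above its underside: middle of its upright web, 10 thick across y, x -140 to -6, top at z 52 (axes as the bracket). From above, fingers closing along y, tips staying above the foot plate (top z 4). Nearer than 75 mm to the back the web rises to the pad.
- pad (a point): The bracket's push pad: flat top of the spine, x -40 to 0, 24 wide, 9 thick, top at z 113. This point lies on its top, 22 mm from the back face, mid-width; axes as the bracket. Push here, with no more than about 25 N.
- tabs (a point): The bracket's two steel tabs, one over the other 48 mm apart, mid-width of the back, 6 thick (y), sticking out 12. Each: a neck 8 high (z 22 to 30; z 70 to 78) with a hook hanging 20 down from it (z 2 to 22; z 50 to 70) at x 6 to 12. This point: midway between them, z 40, at their ends, x 12.
- upright: The empty slotted upright, fixed, 240 high, 48 wide, one of two on the rack; the other, 220 mm to its left or right, already carries such a bracket. Origin: table level, in the plane of its front face, mid-width; x points into it (the bracket's tabs must point this way), z up. Front: a grey slotted strip 44 wide, 4 thick, hollow behind.
- slots (a point): Nominal middle between the strip's two slots, on the front face, 151.5 above the table; axes as the upright. Slots 10 wide, 31 high, at 112 to 143 and 160 to 191 above the table; strip ends at 222. But the strip is bolted through long holes: it and its catch really sit up to 8 mm higher or lower, not measured. It is firm under load.
- seat (a point): Point on the upright's front face, 90 above the table, axes as the upright. The origin of a bracket fully home lies here, up to 8 mm higher or lower as the strip sits. Tabs (28 high) enter the slots (31) only with the bracket 20 to 23 mm above home; else they stop on the face, the back still 12 mm off. Back on the face, it goes down 20 to 23 mm to rest.
- catch (a joint): Orange sprung catch at the top of the strip. 0 = out (4 mm proud of the face), up to 0.009 m = pushed in. The pad meets it about 19 mm above home (a hooked bracket let go rests there), pushes it in 6 mm on the way down (8 to 15 N of push), and in the last 2 mm it snaps out above the pad, near 0. Also 0 before.
- carton: Cardboard carton 70 x 90 x 50 with a yellow band, on the table. Origin: centre of its underside.
- jar: Jar, 56 in diameter, 85 high. Origin: centre of its underside.
- bin: Open green parts bin 100 x 80 x 50 with pipe nipples. Origin: centre of its underside.
Things that resemble listed ones, but are neither listed nor needed, are in the scene too. What is shaped like the bracket but brown, pink or purple is not meant.

How it is judged:
At the end, for the whole second after the job is handed in: The bracket hangs at rest on the empty upright: back on the face (origin -5 to +4 mm in x, within 6 mm in y of seat), down in its slots (10.5 mm below to 9.2 mm above seat), upright within 0.09 rad, and the catch out again above it (under 2.5 mm) (z of bracket in the frame of seat between -0.0105 and 0.0092 m and x of bracket in the frame of seat between -0.005 and 0.004 m and y of bracket in the frame of seat between -0.006 and 0.006 m and angle between bracket's own z axis and vertical below 0.09 rad and value of joint catch below 0.0025 m and linear speed of bracket below 0.01 m/s); the robot touches nothing.
It fails at once if the tabs are rammed against the upright's face (more than 30 N while the back is still over 8 mm off it) (contact force between bracket and upright above 30 N and x of bracket in the frame of seat below -0.008 m).
It fails at once if the bracket is forced on into its seat (more than 48 N of steady contact with the upright when down) (contact force between bracket and upright above 48 N and z of bracket in the frame of seat below 0.0092 m and linear speed of bracket below 0.01 m/s).
It fails at once if the bracket is jammed in the upright (more than 90 N) (contact force between bracket and upright above 90 N).
It fails at once if the carton, jar or bin is pushed aside or tipped (25 mm, 0.3 rad) (distance of any of carton, jar, bin from where it was at the start of the episode above 0.025 m or angle between any of carton, jar, bin's own z axis and vertical above 0.3 rad).
It also fails if it takes over 64 s, if anything falls off the work surface, if the arm or the gripper's body presses on something with over 40 N, if the wrist force passes 120 N, or if a joint passes its speed limit or range.

### The arm

A 7-joint arm with a two-finger parallel gripper is mounted at the origin on the work surface. World frame = base frame: x ahead of the robot, y to its left, z up, the work surface at z = 0. Lengths are in m, angles in rad, forces in N, time in s.
With the tool pointing down it reaches from about 0.425 to 0.95 m from the base axis. Payload 4.7 kg.
Tool frame: the origin (TCP) lies between the finger pads; the fingertips stand 25 mm ahead of it and the grasp point (between the pads) lies 6 mm ahead of it; x points along the fingers, z is the direction in which the jaws open and shut, and the axes are right-handed (so a half turn about x gives the same grasp; the last joint's range is limited). The gripper opens to 85 mm and grips with 20 to 120 N. Pads are 22 mm wide; open, the fingers measure 114 mm over their backs; the gripper's body (76 mm by 85 mm) begins 54 mm behind the grasp point. The pads swing forward as they close: fully open they stand 13 mm farther back than shut.
Start: joints at [-1.133, 0.469, -0.049, 1.532, 0.024, 1.141, -0.082], TCP at [0.304, 0.603, 0.256] pointing down, gripper open.
Joint ranges: [-2.59, 2.59], [-0.33, 1.99], [-1.39, 1.29], [0.1, 2.45], [-1.04, 4.18], [0.21, 1.99], [-2.66, 2.66]. Speed limits (rad/s): [2.57, 2.57, 3.14, 3.14, 3.14, 3.14, 3.14].

### API

Orientations are given as a 3x3 rotation matrix whose columns are the frame's x, y, z axes.
In Python, from rig import * gives the robot as it stands. Calls block until the motion is done:
- movep(position, orientation): joint-space move of the TCP to a pose.
- move_l(position, attitude=None, feed=0.15, until_force=None): straight line of the TCP; attitude=None keeps the orientation; feed is the mean speed in m/s. With until_force (N) it stops when the force on the tool has changed by that much, and returns True; else False.
- move_joints(angles): joint-space move.
- command_gripper(opening, newtons=None): finger opening in m; newtons is the grip in N (None keeps the last); returns when the fingers have stopped.
- sleep(seconds).
- inverse_kinematics(position, orientation): joint angles nearest the present ones, or None.
- sense(): the state.
- camera(name): name is "scene" or "top" or "wrist"; returns (picture, depth): 480x640x3 uint8, red, green, blue; 480x640 float32, m along the optical axis (not along the pixel's ray), 0 where there is no reading.
- camera_params(name): a dict with "K" (3x3 intrinsics, pixels), "position" and "rotation" of the camera in the world; the wrist camera has in their place "tool_from_camera" (4x4, takes a point from camera to tool coordinates, whose origin is the TCP and whose axes are the tool frame's). Camera axes: x right, y down, z forward; pixel columns grow to the right and rows downward; lengths in m; the calibration is good to about 2 mm. A picture is of the moment at which its call begins: read the wrist's pose just before it. camera_params takes no time and is no camera call.
A pose or a line that the arm cannot do raises Unreachable and nothing moves.
- finish_job(): hands the job in, once; it reports no verdict.
The state is a dict: "time_s": time; "joint_pos": joint angles; "qd": joint speeds; "joint_efforts": joint torques, N m; "position": TCP position; "tcp_rot": TCP orientation; "wrist_force": force on the tool from outside, world axes, zero at the start; "ft_torque": the same for the moment, N m; "finger_gap": finger opening in m.
Only numpy, scipy, OpenCV 4.12 (cv2) and the standard library are available. Lean on these libraries where they do the work, as an engineer would, in place of code of your own. Each camera call takes 0.05 s, during which the arm holds its last target.

## Working session

There is one attempt and no reset: what is moved stays moved. The work goes in short steps, each a Python script; the robot and the scene stay as the last script left them, time stands still between calls to the robot, and variables do not carry over. Pictures are saved under pics/ and viewed, and the job is handed in when it is done.

```bash
ls; mkdir -p pics; python3 - <<'E'
from rig import *
import cv2,numpy as np
s=sense();print(s)
for n in ["scene","top","wrist"]:
    p,d=camera(n);cv2.imwrite(f"pics/{n}0.png",p[:,:,::-1]);np.save(f"pics/{n}0.npy",d);np.save(f"pics/{n}0rgb.npy",p)
    print(n,camera_params(n))
E
```

```text
pics
{'time_s': 0.0, 'joint_pos': array([-1.132885  ,  0.4693979 , -0.04859839,  1.53372101,  0.02407888,
        1.14097273, -0.08230309]), 'qd': array([-3.25866710e-04, -1.70483192e-03, -1.54453806e-03,  1.11291887e-03,
        1.75885535e-03, -1.21645392e-03, -4.64048827e-05]), 'joint_efforts': array([ 5.36162570e-04, -5.10304427e+01, -4.61168541e-02, -2.37719357e+01,
        1.08169709e-02,  7.35298265e-03,  1.35659473e-06]), 'position': array([0.30351564, 0.60230406, 0.25527925]), 'tcp_rot': array([[-8.16549215e-04, -8.93018406e-01,  4.50019400e-01],
       [-1.73141917e-03,  4.50020138e-01,  8.93016728e-01],
       [-9.99998168e-01, -4.99801087e-05, -1.91365278e-03]]), 'wrist_force': array([ 0.28084693, -0.56297209,  0.40026591]), 'ft_torque': array([-0.00205818, -0.01972858,  0.01265816]), 'finger_gap': 0.08523526392138646}
scene {'K': array([[488.27028743,   0.        , 316.14745537],
       [  0.        , 488.27028743, 241.173415  ],
       [  0.        ,   0.        ,   1.        ]]), 'position': array([ 1.553543  , -0.09741344,  0.98265932]), 'rotation': array([[ 0.1866494
[... 336 characters left out ...]
1.82664389]), 'rotation': array([[-0.0057389 , -0.99837982,  0.05661103],
       [-0.99998036,  0.00587222,  0.00218896],
       [-0.00251785, -0.05659736, -0.99839391]])}
wrist {'K': array([[358.75568927,   0.        , 320.99859463],
       [  0.        , 358.75568927, 237.68001185],
       [  0.        ,   0.        ,   1.        ]]), 'tool_from_camera': array([[-9.34159153e-04, -3.04140251e-01,  9.52626808e-01,
        -1.18535139e-01],
       [ 1.69848692e-04, -9.52627258e-01, -3.04140228e-01,
         7.82336211e-02],
       [ 9.99999549e-01, -1.22312961e-04,  9.41563296e-04,
        -5.58799989e-04],
       [ 0.00000000e+00,  0.00000000e+00,  0.00000000e+00,
         1.00000000e+00]])}
```

View pics/scene0.png

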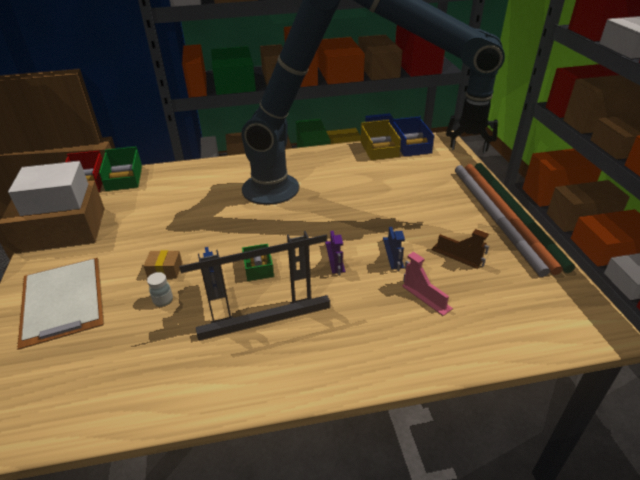

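View pics/top0.png

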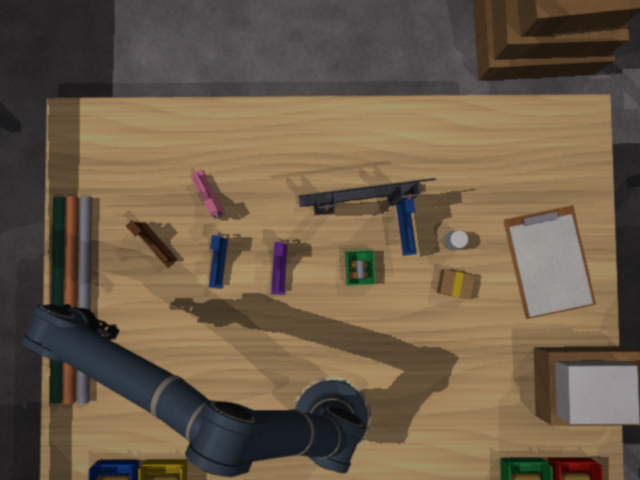

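View pics/wrist0.png

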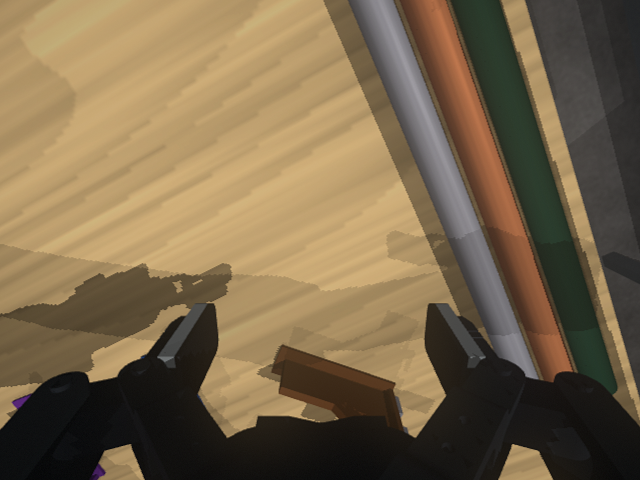

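The top view shows the loose blue bracket at about (217,260) with its pad end up (+x). The empty upright is at about (324,200), facing the robot, and the other upright carries a blue bracket at about (406,225). Next I'll get rough positions.

```bash
cat > h.py <<'E'
import numpy as np,cv2
def cloud(p,d,K,R,t):
    v,u=np.mgrid[:480,:640]
    P=np.stack([(u-K[0,2])/K[0,0]*d,(v-K[1,2])/K[1,1]*d,d],-1)
    return P@R.T+t
def wristpose(s,cp):
    T=np.eye(4);T[:3,:3]=s["tcp_rot"];T[:3,3]=s["position"]
    T=T@cp["tool_from_camera"];return T[:3,:3],T[:3,3]
E
python3 - <<'E'
from rig import *
from h import *
cp=camera_params("top");p=np.load("pics/top0rgb.npy");d=np.load("pics/top0.npy")
W=cloud(p,d,cp["K"],cp["rotation"],cp["position"])
hsv=cv2.cvtColor(p,cv2.COLOR_RGB2HSV)
def rep(n,m,zmin=0.01):
    m=m&(d>0)&(W[...,2]>zmin)
    X=W[m]; 
    if len(X)<5: print(n,len(X));return
    c,sz,a=cv2.minAreaRect(X[:,:2].astype(np.float32)*1000)
    print(n,len(X),"rect",c,sz,a,"z",X[:,2].min(),X[:,2].max()); return X
blue=(hsv[...,0]>105)&(hsv[...,0]<125)&(hsv[...,1]>150)
b=np.zeros((480,640),bool)
bb=b.copy();bb[220:300,195:240]=1
X=rep("bracket",bb&blue,0.002)
top=X[X[:,2]>.1];print("pad",top.mean(0),len(top));
w=X[(X[:,2]>.04)&(X[:,2]<.058)];print("web",w.mean(0),len(w))
l=cv2.fitLine(w[:,:2].astype(np.float32),cv2.DIST_L2,0,.01,.01).ravel();print(l)
rk=b.copy();rk[170:220,295:440]=1
dark=(hsv[...,2]<110)&~blue
for z0,z1 in [(.01,.08),(.08,.2),(.2,.23),(.23,.27)]:
    rep(f"rack{z0}",rk&dark&(W[...,2]<z1)&(W[...,2]>z0))
sc=cv2.resize(p[160:310,190:450],None,fx=3,fy=3,interpolation=cv2.INTER_CUBIC);cv2.imwrite("pics/topc.png",sc[:,:,::-1])
E
```

```text
bracket 512 rect (452.9941101074219, 331.42852783203125) (32.78092956542969, 142.43899536132812) 82.94412994384766 z 0.00202087658454686 0.12336342870545303
pad [0.50575691 0.32264715 0.11296586] 102
web [0.43567772 0.33179319 0.05044839] 107
[ 0.98515415 -0.17167208  0.4356777   0.3317932 ]
rack0.01 981 rect (631.8934326171875, -110.6173095703125) (401.79119873046875, 105.2223129272461) 89.47190856933594 z 0.010036945438987921 0.07951792354821596
rack0.08 311 rect (593.79736328125, -94.13247680664062) (89.07756042480469, 266.79290771484375) 7.212141036987305 z 0.08086186075354762 0.19969222661831387
rack0.2 247 rect (603.48046875, -92.239501953125) (75.75244140625, 352.21087646484375) 7.268599510192871 z 0.20010163162349115 0.22976114466630948
rack0.23 377 rect (626.6356201171875, -91.36897277832031) (35.78987121582031, 355.85345458984375) 6.959831237792969 z 0.23012862630167152 0.25135299376834586
```

View pics/topc.png

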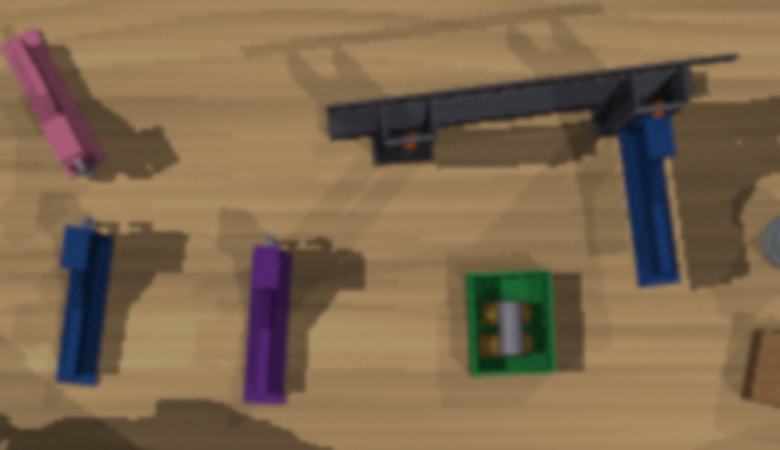

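```bash
cat >> h.py <<'E'
def ray(cp,R,t,u,v):
    K=cp["K"];return R@np.array([(u-K[0,2])/K[0,0],(v-K[1,2])/K[1,1],1.])
def onplane(cp,R,t,u,v,z):
    r=ray(cp,R,t,u,v);return t+r*(z-t[2])/r[2]
def att(psi,a):
    "tool pitched: a=90deg down; psi = heading of bx; jaws along by"
    bx=np.array([np.cos(psi),np.sin(psi),0]);by=np.array([-np.sin(psi),np.cos(psi),0]);z=np.array([0,0,1.])
    x=np.cos(a)*bx-np.sin(a)*z
    return np.stack([x,np.cross(by,x),by],1),bx,by
def shot(n):
    from rig import camera,camera_params,sense
    s=sense();p,d=camera("wrist");cp=camera_params("wrist");R,t=wristpose(s,cp)
    np.savez(f"pics/{n}.npz",p=p,d=d,R=R,t=t,K=cp["K"]);cv2.imwrite(f"pics/{n}.png",p[:,:,::-1]);print(n,s["time_s"],s["position"])
E
python3 - <<'E'
from rig import *
from h import *
cp=camera_params("top")
S=onplane(cp,cp["rotation"],cp["position"],325,206,.222);print("upr",S)
psi=np.radians(7)
Rt,bx,by=att(psi,np.radians(45))
for back in(.12,.15,.18):
    q=inverse_kinematics(S*[1,1,0]-back*bx+[0,0,.26],Rt);print(back,q)
Rd,b2,_=att(np.radians(-9),np.pi/2)
for z in(.2,.055,): print(inverse_kinematics([.4385,.331,z],Rd))
Rd,b2,_=att(psi,np.pi/2)
for z in(.15,.2): print(inverse_kinematics(S*[1,1,0]-.09*b2+[0,0,z],Rd))
print(sense()["time_s"])
E
```

```text
upr [0.59410356 0.0192179  0.222     ]
0.12 None
0.15 None
0.18 None
[-0.68526537  0.32449876 -0.04722972  1.89466316  0.01888024  0.92285353
  0.67228713]
[-0.67892406  0.52695456 -0.05736322  1.99723883  0.0497335   0.61869897
  0.64467159]
[-0.25373184  0.32265698  0.18661771  2.05004268 -0.08410131  0.7758934
  1.67653126]
[-0.29868668  0.25458554  0.2358851   2.00552023 -0.07583573  0.88965636
  1.67063828]
0.15
```

```bash
python3 - <<'E'
from rig import *
from h import *
S=np.array([.594,.019,0]);psi=np.radians(7)
for a in(45,55,65,75,90):
  for back in(.06,.1,.14,.18):
    for z in(.2,.26,.32):
      Rt,bx,by=att(psi,np.radians(a));q=inverse_kinematics(S-back*bx+[0,0,z],Rt)
      if q is not None: print(a,back,z,np.round(q,2))
E
```

```text
45 0.06 0.2 [ 0.92  0.32 -1.13  2.37  2.2   0.3  -0.49]
45 0.06 0.32 [-0.94 -0.18  0.77  2.31  0.63  0.22  1.  ]
45 0.1 0.32 [-0.89 -0.29  0.67  2.37  0.81  0.29  0.83]
45 0.14 0.32 [-0.45 -0.29  0.3   2.41  0.4   0.23  1.21]
55 0.06 0.2 [ 0.93  0.32 -1.16  2.27  1.24  0.31  0.45]
55 0.06 0.26 [-0.79 -0.    0.71  2.27 -0.1   0.26  1.71]
55 0.06 0.32 [-0.87 -0.12  0.73  2.19  0.19  0.43  1.43]
55 0.1 0.26 [-0.9  -0.12  0.77  2.35  0.27  0.28  1.35]
55 0.1 0.32 [-0.88 -0.23  0.68  2.26  0.37  0.47  1.25]
55 0.14 0.26 [-0.88 -0.23  0.7   2.41  0.52  0.33  1.1 ]
55 0.14 0.32 [-0.83 -0.32  0.59  2.32  0.47  0.52  1.15]
55 0.18 0.26 [-0.02 -0.2  -0.05  2.44 -0.14  0.29  1.74]
55 0.18 0.32 [-0.25 -0.31  0.13  2.36  0.08  0.48  1.52]
65 0.06 0.2 [-0.45  0.15  0.39  2.22 -0.23  0.35  1.82]
65 0.06 0.26 [-0.61  0.06  0.54  2.16 -0.1   0.5   1.7 ]
65 0.06 0.32 [-0.67 -0.03  0.57  2.08  0.01  0.65  1.6 ]
65 0.1 0.2 [-0.52  0.08  0.46  2.3  -0.17  0.34  1.77]
65 0.1 0.26 [-0.69 -0.04  0.6   2.23  0.01  0.5   1.59]
65 0.1 0.32 [-0.72 -0.13  0.58  2.15  0.12  0.66  1.49]
65 0.14 0.2 [-0.69 -0.01  0
[... 966 characters left out ...]
2.17  0.14  0.9   1.45]
90 0.06 0.2 [-0.27  0.3   0.21  1.94 -0.08  0.91  1.67]
90 0.06 0.26 [-0.31  0.24  0.25  1.87 -0.07  1.04  1.66]
90 0.06 0.32 [-0.34  0.18  0.28  1.8  -0.05  1.17  1.65]
90 0.1 0.2 [-0.31  0.24  0.24  2.03 -0.07  0.88  1.67]
90 0.1 0.26 [-0.35  0.17  0.29  1.96 -0.06  1.02  1.65]
90 0.1 0.32 [-0.39  0.11  0.32  1.88 -0.04  1.16  1.64]
90 0.14 0.2 [-0.34  0.17  0.28  2.11 -0.06  0.86  1.66]
90 0.14 0.26 [-0.39  0.1   0.32  2.04 -0.04  1.01  1.64]
90 0.14 0.32 [-0.44  0.04  0.35  1.96 -0.01  1.15  1.61]
90 0.18 0.2 [-0.38  0.11  0.31  2.19 -0.04  0.85  1.65]
90 0.18 0.26 [-0.44  0.02  0.35  2.12 -0.01  1.    1.61]
90 0.18 0.32 [-0.48 -0.05  0.38  2.03  0.02  1.15  1.58]
```

```bash
python3 - <<'E'
from rig import *
from h import *
S=np.array([.594,.019,0]);psi=np.radians(7)
Rt,bx,by=att(psi,np.radians(65));movep(S-.18*bx+[0,0,.26],Rt)
shot("w1")
Rd,b2,_=att(np.radians(-9),np.pi/2)
movep(np.array([.4385,.331,.2])-.0*b2,Rd);shot("w2");print(sense()["time_s"])
E
```

```text
w1 2.35 [ 0.41591227 -0.00235736  0.26039774]
w2 3.6833 [0.43908102 0.32943937 0.20038318]
3.7333
```

View pics/w1.png

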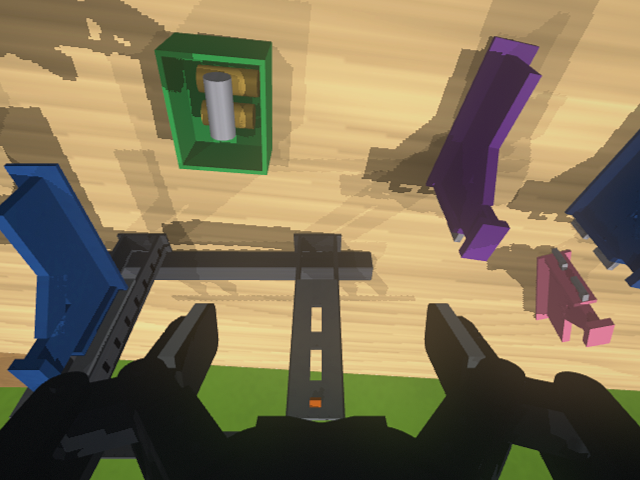

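View pics/w2.png

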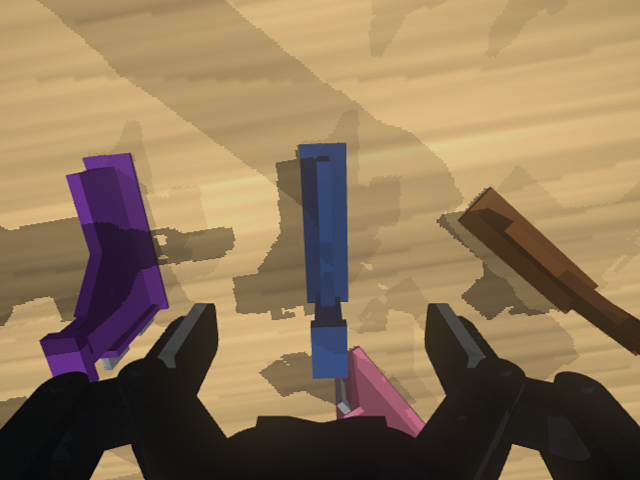

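Picture w1 shows the strip's two see-through slots at about (316,320) for the lower and (316,365) for the upper, with the orange catch at (315,404). In w2 the bracket lies between the jaws, with foot and web centred at about x=325 and the pad at (330,350). Now I'll measure both.

```bash
python3 - <<'E'
from h import *
f=np.load("pics/w1.npz");p,d,R,t,K=[f[k] for k in "pdRtK"];cp={"K":K}
W=cloud(p,d,K,R,t);g=p.astype(int).sum(2)
hsv=cv2.cvtColor(p,cv2.COLOR_RGB2HSV)
# strip plane: dark px between slots and edges
m=np.zeros((480,640),bool);m[285:410,299:335]=1
m&=(hsv[...,2]<100)&(W[...,2]>.06)&(W[...,2]<.23)&(d>0)
X=W[m];med=np.median(X[:,0]);
vv=np.array([0,0,1.]);A=np.c_[X[:,1:],np.ones(len(X))];w=np.ones(len(X),bool)
for _ in range(8):
    c=np.linalg.lstsq(A[w],X[w,0],rcond=None)[0];r=X[:,0]-A@c;w=abs(r)<max(2*np.std(r[w]),.0015)
print("plane x=ay+bz+c",c,w.sum(),len(X),np.std(r[w]),"psi deg",np.degrees(np.arctan(-c[0])))
n=np.array([1,-c[0],-c[1]]);
def hit(u,v):
    q=ray(cp,R,t,u,v);return t+q*((c[2]-n@t)/(n@q))
# slots bright
br=(g>330);br[:290]=0;br[400:]=0;br[:,:296]=0;br[:,336:]=0
k,lab,st,ce=cv2.connectedComponentsWithStats(br.astype(np.uint8))
print(st,ce)
print(p[300:420:2,316].sum(1).tolist() if 0 else "")
G=cv2.GaussianBlur(p.astype(np.float32).sum(2),(1,1),0)
for v in range(300,416): print(v,int(g[v,313]),int(g[v,316]),int(g[v,319]),np.round(hit(316,v)[2],4),np.round(W[v,316],3),end=" | ")
print()
for v in(312,345,360,390):
    row=hsv[v,270:360,2].astype(int);print(v,row.tolist())
    # strip edges
for v in (312,340,362):
  print([ (u,np.round(hit(u,v),4).tolist()) for u in (295,316,338)])
E
python3 - <<'E'
import cv2
a=cv2.imread("pics/w1.png")[270:430,260:380];cv2.imwrite("pics/w1c.png",cv2.resize(a,None,fx=3.7,fy=3.7,interpolation=0))
a=cv2.imread("pics/w2.png")[130:430,270:390];cv2.imwrite("pics/w2c.png",cv2.resize(a,None,fx=2,fy=2,interpolation=0))
E
```

```text
plane x=ay+bz+c [-0.1197645  -0.0008201   0.59307549] 3624 3760 0.0006081532094526577 psi deg 6.829471450482832
[[     0      0    640    480 306662]
 [   311    307     11     25    274]
 [   310    350     12     23    264]] [[319.50652184 239.3247582 ]
 [316.01824818 319.04379562]
 [315.53787879 360.50378788]]

300 207 208 209 0.1081 [0.591 0.014 0.108] | 301 210 209 210 0.1094 [0.592 0.014 0.109] | 302 210 209 208 0.1107 [0.59  0.014 0.111] | 303 209 207 203 0.1119 [0.591 0.014 0.112] | 304 211 213 212 0.1132 [0.591 0.014 0.114] | 305 228 227 228 0.1144 [0.592 0.014 0.114] | 306 178 214 215 0.1157 [0.593 0.014 0.114] | 307 438 434 434 0.1169 [0.747 0.031 0.002] | 308 570 562 561 0.1181 [0.75  0.031 0.002] | 309 584 578 578 0.1193 [0.753 0.032 0.001] | 310 581 577 579 0.1205 [0.756 0.032 0.001] | 311 567 563 569 0.1218 [0.758 0.032 0.001] | 312 554 549 554 0.123 [0.761 0.032 0.001] | 313 547 541 546 0.1242 [0.764 0.033 0.001] | 314 538 535 538 0.1253 [0.764 0.033 0.002] | 315 531 528 533 0.1265 [0.767 0.033 0.003] | 316 525 525 527 0.1277 [0.772 0.034 0.001] | 317 515 514 519 0.12
[... 5693 characters left out ...]
4]
390 [133, 135, 136, 136, 135, 135, 134, 134, 135, 135, 135, 135, 136, 135, 136, 136, 130, 93, 54, 62, 66, 66, 65, 65, 65, 64, 66, 66, 66, 66, 67, 67, 67, 67, 66, 67, 67, 67, 67, 66, 65, 64, 67, 66, 64, 61, 64, 67, 68, 64, 62, 61, 61, 60, 63, 66, 65, 65, 65, 66, 66, 66, 67, 67, 67, 68, 67, 67, 69, 68, 68, 66, 56, 72, 122, 142, 139, 138, 138, 138, 139, 140, 141, 141, 140, 140, 139, 139, 140, 140]
[(295, [0.5938, -0.0065, 0.123]), (316, [0.5913, 0.0143, 0.123]), (338, [0.5887, 0.036, 0.1229])]
[(295, [0.5935, -0.0049, 0.1544]), (316, [0.5912, 0.0146, 0.1544]), (338, [0.5888, 0.0349, 0.1543])]
[(295, [0.5934, -0.0037, 0.1764]), (316, [0.5912, 0.0148, 0.1763]), (338, [0.5888, 0.0342, 0.1763])]
```

View pics/w1c.png

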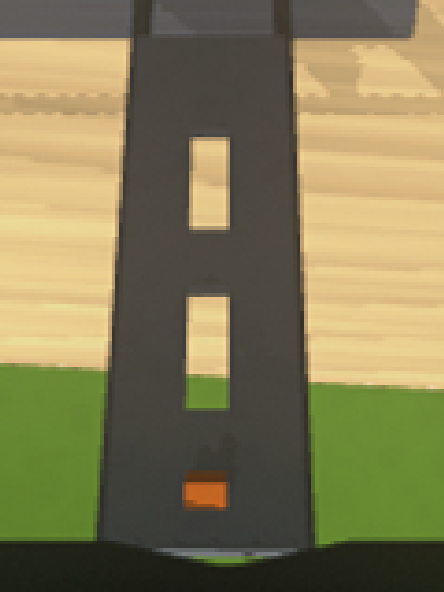

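View pics/w2c.png

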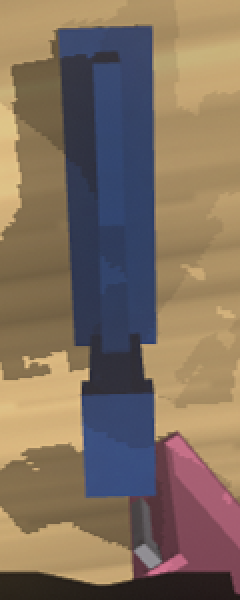

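```bash
cat >> h.py <<'E'
def bracket(n):
    f=np.load(f"pics/{n}.npz");p,d,R,t,K=[f[k] for k in "pdRtK"]
    W=cloud(p,d,K,R,t);hsv=cv2.cvtColor(p,cv2.COLOR_RGB2HSV)
    m=((hsv[...,0]>100)&(hsv[...,0]<125)&(hsv[...,1]>120)&(d>0)).astype(np.uint8)
    k,lab,st,ce=cv2.connectedComponentsWithStats(m);i=1+np.argmax(st[1:,4]);m=lab==i
    return W,m,st[i]
E
python3 - <<'E'
from h import *
W,m,st=bracket("w2");print(st)
for n,a,b in(("foot",.0005,.008),("web",.046,.058),("pad",.108,.118)):
    X=W[m&(W[...,2]>a)&(W[...,2]<b)]
    r=cv2.minAreaRect((X[:,:2]*1000).astype(np.float32));l=cv2.fitLine(X[:,:2].astype(np.float32),cv2.DIST_L2,0,.01,.01).ravel()
    print(n,len(X),np.round(r[0],1),np.round(r[1],1),r[2],"mean",X.mean(0),"dir",np.degrees(np.arctan2(l[1],l[0])))
f=np.load("pics/w2.npz")
print("table",np.median(W[150:200,400:500,2]))
# pad corner outlines
M=m&(W[...,2]>.108)&(W[...,2]<.118);v,u=np.where(M);print("pad px",u.min(),u.max(),v.min(),v.max())
E
```

```text
[ 317  150   31  152 2996]
foot 1677 [457.1 342.6] [ 13.8 143.8] 82.83980560302734 mean [0.46312951 0.34196961 0.00495707] dir -6.9031773
web 1066 [422.4 334.3] [ 9.6 68.1] 82.61603546142578 mean [0.42046493 0.33457871 0.05305327] dir -7.4009595Traceback (most recent call last):
  File "<stdin>", line 5, in <module>
cv2.error: OpenCV(4.12.0) /io/opencv/modules/imgproc/src/linefit.cpp:50: error: (-215:Assertion failed) count > 0 in function 'fitLine2D_wods'
```

```bash
python3 - <<'E'
from h import *
f=np.load("pics/w2.npz");W,m,st=bracket("w2");hsv=cv2.cvtColor(f["p"],cv2.COLOR_RGB2HSV)
blue=(hsv[...,0]>100)&(hsv[...,0]<125)&(hsv[...,1]>120)&(f["d"]>0)
M=blue&(W[...,2]>.106)&(W[...,2]<.118);M[:,:290]=0;M[:,370:]=0
X=W[M];r=cv2.minAreaRect((X[:,:2]*1000).astype(np.float32));print(r,X.mean(0),len(X))
c,s=np.cos(np.radians(-7.3)),np.sin(np.radians(-7.3));bx=np.array([c,s]);by=np.array([-s,c])
for nm,x in(("pad",X),("web",W[m&(W[...,2]>.046)&(W[...,2]<.058)])):
    a=x[:,:2]@bx;b=x[:,:2]@by;print(nm,"along",np.percentile(a,[0,1,99,100]),"across",np.percentile(b,[1,50,99]))
E
```

```text
((506.9997253417969, 323.69097900390625), (22.882631301879883, 40.76164627075195), 82.32861328125) [0.50681389 0.3239652  0.11402636] 1713
pad along [0.44136995 0.44255776 0.48113536 0.48210311] across [0.37427039 0.38582029 0.39684174]
web along [0.34240821 0.34317237 0.40728827 0.41055143] across [0.3806047  0.38527155 0.38993654]
```

```bash
python3 - <<'E'
from rig import *
from h import *
c,s=np.cos(np.radians(-7.3)),np.sin(np.radians(-7.3))
b=np.array([c,s,0]);y=np.array([-s,c,0])
R,bx,by=att(np.radians(-7.4),np.pi/2)
g=.392*b+.3855*y
movep(g+[0,0,.11],R)
print(sense()["wrist_force"])
print(move_l(g+[0,0,.042],feed=.08,until_force=12),sense()["position"])
command_gripper(0.0,80);st=sense();print(st["finger_gap"],st["position"],st["wrist_force"],st["time_s"])
E
```

```text
[0.89666354 1.20534672 1.54644107]
False [0.43813098 0.33280828 0.04237127]
0.008854399538247508 [0.437914   0.33285712 0.04224087] [0.54862589 0.68355181 2.54844816] 5.8667
```

```bash
python3 - <<'E'
from rig import *
from h import *
st=sense();p=st["position"]
move_l(p+[0,0,.15],feed=.15);sleep(.3);st=sense();print(st["finger_gap"],st["wrist_force"],st["ft_torque"],st["position"])
shot("w3")
p_,d_=camera("top");cv2.imwrite("pics/top3.png",cv2.resize(p_[200:300,170:300],None,fx=5,fy=5)[:,:,::-1])
E
```

```text
0.008865453311658975 [-0.19618717  0.0978874  -4.13036015] [-0.00545606  0.09236399 -0.04958015] [0.43775629 0.33271077 0.19168756]
w3 7.3167 [0.43775629 0.33271077 0.19168756]
```

View pics/w3.png

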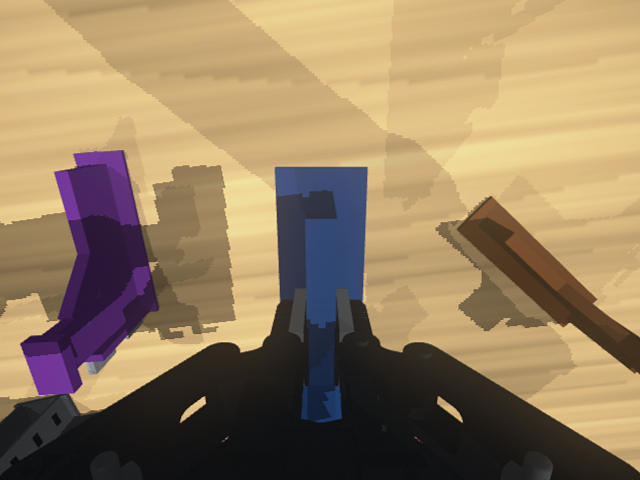

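The bracket is held. Its web is centred between the pads at about x=321, and the foot spans (275–367, 167–300). Next I'll measure its pose in the hand.

```bash
python3 - <<'E'
from rig import *
from h import *
f=np.load("pics/w3.npz");st=sense();W=cloud(f["p"],f["d"],f["K"],f["R"],f["t"])
T=(W-st["position"])@st["tcp_rot"]
hsv=cv2.cvtColor(f["p"],cv2.COLOR_RGB2HSV)
m=(hsv[...,0]>100)&(hsv[...,0]<125)&(hsv[...,1]>100)&(f["d"]>0);m[:150]=0;m[:,:270]=0;m[:,372:]=0;m[300:]=0
X=T[m]
def fit(n,lo,hi):
    x=X[(X[:,0]>lo)&(X[:,0]<hi)]
    A=np.c_[x[:,1:],np.ones(len(x))];c=np.linalg.lstsq(A,x[:,0],rcond=None)[0]
    print(n,len(x),"y",np.percentile(x[:,1],[0,1,99,100]),"z",np.percentile(x[:,2],[1,99]),"x at y=0..",x[:,0].mean(),"plane",c)
print(np.histogram(X[:,0],bins=np.arange(-.03,.06,.004)))
fit("web",-.018,-.004);fit("foot",.03,.045)
# web centerline
w=X[(X[:,0]>-.018)&(X[:,0]<-.004)]
ys=np.linspace(np.percentile(w[:,1],5),np.percentile(w[:,1],95),8)
for a,b in zip(ys[:-1],ys[1:]):
    z=w[(w[:,1]>=a)&(w[:,1]<b),2];print(round(a,4),z.min(),z.max(),(z.min()+z.max())/2)
w=X[(X[:,0]>.03)&(X[:,0]<.045)]
ys=np.linspace(np.percentile(w[:,1],5),np.percentile(w[:,1],95),8)
for a,b in zip(ys[:-1],ys[1:]):
    z=w[(w[:,1]>=a)&(w[:,1]<b),2];print(round(a,4),z.min(),z.max(),(z.min()+z.max())/2)
E
```

```text
(array([   0,    0,    0,    0, 2040,  461,    0,    0,    0,    0,    0,
          0,    1,    1,    0,    1, 4071, 1078,    0,    0,    0,    0]), array([-0.03 , -0.026, -0.022, -0.018, -0.014, -0.01 , -0.006, -0.002,
        0.002,  0.006,  0.01 ,  0.014,  0.018,  0.022,  0.026,  0.03 ,
        0.034,  0.038,  0.042,  0.046,  0.05 ,  0.054,  0.058]))
web 2501 y [0.02204236 0.02266246 0.05000857 0.05054429] z [-0.00543447  0.00433257] x at y=0.. -0.010494014077980408 plane [-0.00118142 -0.0090594  -0.01045549]
foot 5150 y [-0.00293456 -0.00025107  0.06010923  0.06036904] z [-0.01924142  0.01913419] x at y=0.. 0.037502372396670765 plane [-0.00145656 -0.00070524  0.03756385]
0.024 -0.00536116187160003 0.004346708136065079 -0.0005072268677674754
0.0275 -0.005601714747040519 0.0042770582744968 -0.0006623282362718595
0.0311 -0.005606651500906314 0.00422499348942433 -0.0006908290057409919
0.0347 -0.0055493641070624745 0.0041769032609944665 -0.000686230423034004
0.0383 -0.005494548479392689 0.004437882366448396 -0.0005283330564721466
0.0419 -0.005420966521071886 0.00441712170524945 -0.000501922407911218
0.0454 -0.005401058481563638 0.00437584943353362 -0.0005126045240150092
0.0055 -0.007967706201274457 0.01920124443598979 0.005616769117357666
0.0132 0.006590652043685216 0.019379548209977396 0.012985100126831305
0.0208 0.006514088153692937 0.019382306960354586 0.012948197557023762
0.0285 0.00683078564074322 0.01936911936669964 0.01309995250372143
0.0362 0.0058561765154257145 0.019358800310837452 0.012607488413131583
0.0438 -0.020109456102888935 0.019268797880597665 -0.0004203291111456349
0.0515 -0.020091561468461572 0.019262568960658324 -0.000414496253901624
```

```bash
cat >> h.py <<'E'
PSI=np.radians(6.9);RR,BX,BY=att(PSI,np.pi/2);SL=np.array([.5912,.0148,0])
def tgt(gap,z,dy=0):  # gap: back-to-face, z: bracket origin height
    return SL-(.0896+gap)*BX+dy*BY+np.array([0,0,z+.0422])
def where():
    from rig import sense
    s=sense();e=s["position"]-SL;return dict(t=round(s["time_s"],2),gap=round(-(e@BX)*1e3-89.6,2),y=round(e@BY*1e3,2),z=round(e[2]*1e3-42.2,2),F=np.round([s["wrist_force"]@BX,s["wrist_force"]@BY,s["wrist_force"][2]],2),tq=np.round(s["ft_torque"],2),g=round(s["finger_gap"],4))
E
python3 - <<'E'
from rig import *
from h import *
movep(tgt(.07,.15),RR);print(where())
move_l(tgt(.03,.1125),feed=.1);sleep(.3);print(where())
shot("w4")
p,d=camera("scene");cv2.imwrite("pics/scene4.png",cv2.resize(p[200:360,160:420],None,fx=3,fy=3,interpolation=2)[:,:,::-1])
p,d=camera("top");cv2.imwrite("pics/top4.png",cv2.resize(p[160:310,260:420],None,fx=4,fy=4,interpolation=2)[:,:,::-1])
E
```

```text
{'t': 8.69, 'gap': np.float64(69.29), 'y': np.float64(0.99), 'z': np.float64(150.21), 'F': array([-0.94,  0.25, -3.87]), 'tq': array([0.06, 0.1 , 0.02]), 'g': 0.0087}
{'t': 9.69, 'gap': np.float64(30.08), 'y': np.float64(-0.03), 'z': np.float64(112.9), 'F': array([-0.71, -0.16, -3.01]), 'tq': array([-0.01,  0.14,  0.01]), 'g': 0.0087}
w4 9.6917 [4.72386488e-01 3.91555437e-04 1.55098648e-01]
```

View pics/scene4.png

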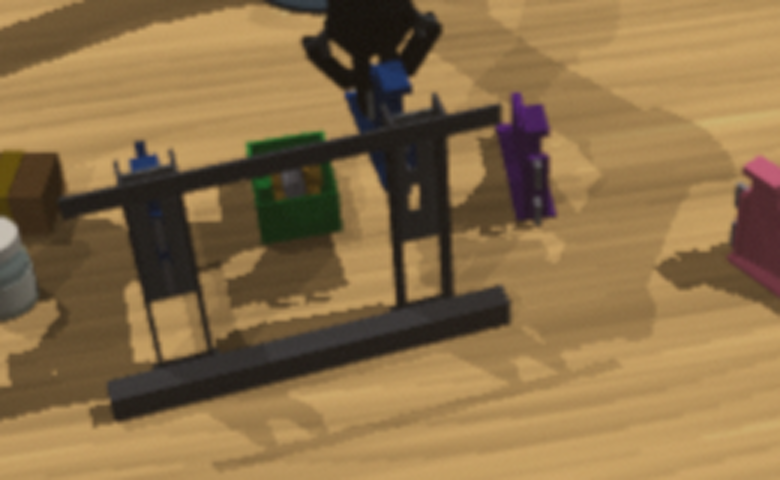

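View pics/top4.png

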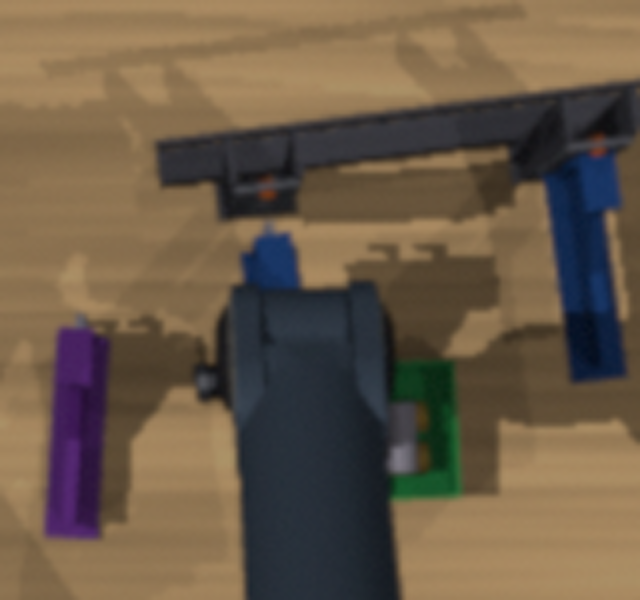

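The top view shows the pad at about (272,262) in the crop, a tab tip at (268,228), and the catch at (266,188). The bracket is clear of the face and roughly lined up, so I'll check the lateral alignment numerically.

```bash
python3 - <<'E'
from rig import *
from h import *
cp=camera_params("top")
p,d=camera("top");R,t=cp["rotation"],cp["position"]
hsv=cv2.cvtColor(p,cv2.COLOR_RGB2HSV)
def cen(m,z):
    v,u=np.where(m);P=np.array([onplane(cp,R,t,a,b,z) for a,b in zip(u,v)]);q=P-SL
    a=q@BX;b=q@BY;print(len(u),"px",u.mean(),v.mean(),"along mm",np.round([a.min()*1e3,a.mean()*1e3,a.max()*1e3],1),"across",np.round([b.min()*1e3,b.mean()*1e3,b.max()*1e3],1))
b=(hsv[...,0]>105)&(hsv[...,0]<125)&(hsv[...,1]>130);b[:215]=0;b[231:]=0;b[:,:318]=0;b[:,:]&=True;b[:,340:]=0
cen(b,.2255)
o=(hsv[...,0]<14)&(hsv[...,1]>120)&(hsv[...,2]>70);o[:195]=0;o[215:]=0;o[:,:315]=0;o[:,340:]=0
cen(o,.215)
m=((hsv[...,2]<60));
print(where())
E
```

```text
126 px 327.3412698412698 225.11111111111111 along mm [-62.  -47.4 -31.1] across [-9.8  4.5 21.2]
7 px 326.2857142857143 208.42857142857142 along mm [-4.3 -2.6 -1.1] across [-3.4  1.2  4.8]
{'t': 9.89, 'gap': np.float64(30.03), 'y': np.float64(-0.02), 'z': np.float64(112.63), 'F': array([-0.8 ,  0.04, -3.12]), 'tq': array([ 0.  ,  0.09, -0.  ]), 'g': 0.009}
```

```bash
python3 - <<'E'
from rig import *
from h import *
cp=camera_params("top")
p,d=camera("top");R,t=cp["rotation"],cp["position"]
W=cloud(p,d,cp["K"],R,t);hsv=cv2.cvtColor(p,cv2.COLOR_RGB2HSV)
b=(hsv[...,0]>100)&(hsv[...,0]<130)&(hsv[...,1]>130)&(abs(W[...,2]-.226)<.008);b[:,:310]=0;b[:,345:]=0
for v in range(214,234):
    u=np.where(b[v])[0]
    if len(u):
        e=[(onplane(cp,R,t,a,v,.2255)-SL) for a in(u[0]-.5,u[-1]+.5)]
        print(v,u[0],u[-1],"along",round(np.mean([x@BX for x in e])*1e3,1),"across",[round(x@BY*1e3,1) for x in e],round(np.mean([x@BY for x in e])*1e3,1))
x=cv2.resize(p[195:235,305:350],None,fx=13,fy=13,interpolation=0);cv2.imwrite("pics/t5.png",x[:,:,::-1])
E
```

```text
219 326 331 along -31.9 across [np.float64(7.2), np.float64(-8.3)] -0.5
220 324 331 along -34.2 across [np.float64(12.7), np.float64(-8.0)] 2.4
221 324 331 along -36.8 across [np.float64(13.1), np.float64(-7.6)] 2.7
222 324 332 along -39.6 across [np.float64(13.4), np.float64(-9.9)] 1.8
223 324 332 along -42.2 across [np.float64(13.7), np.float64(-9.5)] 2.1
224 324 332 along -44.8 across [np.float64(14.1), np.float64(-9.2)] 2.4
225 324 332 along -47.3 across [np.float64(14.4), np.float64(-8.9)] 2.8
226 325 333 along -50.3 across [np.float64(12.2), np.float64(-11.1)] 0.5
227 325 333 along -52.9 across [np.float64(12.5), np.float64(-10.8)] 0.8
228 325 333 along -55.5 across [np.float64(12.8), np.float64(-10.5)] 1.2
229 325 333 along -58.0 across [np.float64(13.2), np.float64(-10.1)] 1.5
230 325 333 along -60.6 across [np.float64(13.5), np.float64(-9.8)] 1.8
231 325 333 along -63.2 across [np.float64(13.8), np.float64(-9.5)] 2.2
232 325 325 along -64.5 across [np.float64(14.1), np.float64(11.6)] 12.9
```

View pics/t5.png

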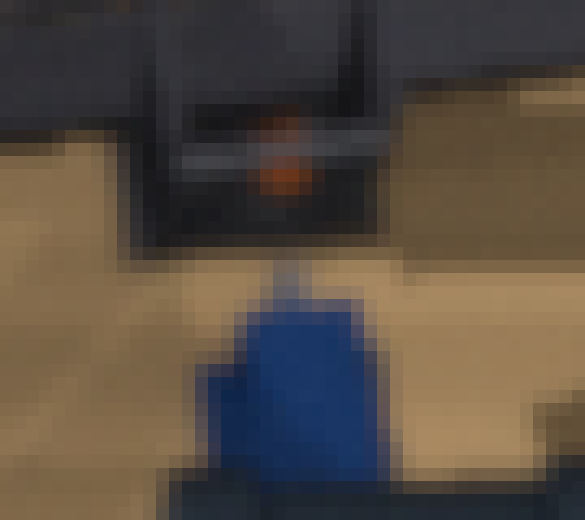

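Lateral misalignment of the pad relative to the catch is about 0.5 mm, within the ±2 mm clearance. I'll feel forward gently.

```bash
python3 - <<'E'
from rig import *
from h import *
move_l(tgt(.017,.1122),feed=.04);print(where())
print(move_l(tgt(-.004,.1122),feed=.015,until_force=6));print(where())
sleep(.3);print(where())
E
```

```text
{'t': 10.42, 'gap': np.float64(16.84), 'y': np.float64(-0.0), 'z': np.float64(112.06), 'F': array([-0.76,  1.01, -3.44]), 'tq': array([-0.04,  0.12,  0.03]), 'g': 0.0089}
True
{'t': 11.52, 'gap': np.float64(1.23), 'y': np.float64(0.11), 'z': np.float64(110.99), 'F': array([ 0.25,  0.4 , -3.86]), 'tq': array([-0.04,  0.14,  0.  ]), 'g': 0.0087}
{'t': 11.82, 'gap': np.float64(1.77), 'y': np.float64(0.18), 'z': np.float64(110.41), 'F': array([ 0.25,  0.16, -2.94]), 'tq': array([-0.06,  0.  , -0.01]), 'g': 0.009}
```

```bash
python3 - <<'E'
from rig import *
from h import *
z=sense()["position"]
print(move_l(z+.005*BX,feed=.01,until_force=6),where()); sleep(.2);print(where())
z=sense()["position"]
print(move_l(z-[0,0,.006],feed=.01,until_force=6),where()); sleep(.2);print(where())
E
```

```text
True {'t': 12.21, 'gap': np.float64(0.6), 'y': np.float64(0.2), 'z': np.float64(109.57), 'F': array([-0.76,  0.46,  2.88]), 'tq': array([ 0.05, -0.37, -0.01]), 'g': 0.0094}
{'t': 12.41, 'gap': np.float64(1.47), 'y': np.float64(0.25), 'z': np.float64(109.02), 'F': array([-1.66,  0.63,  2.14]), 'tq': array([-0.01, -0.27, -0.  ]), 'g': 0.009}
True {'t': 12.94, 'gap': np.float64(2.19), 'y': np.float64(0.33), 'z': np.float64(102.07), 'F': array([ 0.82,  0.6 , -3.94]), 'tq': array([ 0.2 , -0.91, -0.02]), 'g': 0.0093}
{'t': 13.14, 'gap': np.float64(2.21), 'y': np.float64(0.34), 'z': np.float64(102.31), 'F': array([ 2.33, -0.44, -6.2 ]), 'tq': array([ 0.14, -0.98,  0.  ]), 'g': 0.009}
```

```bash
python3 - <<'E'
from rig import *
from h import *
shot("w6");print(where())
p,d=camera("scene");cv2.imwrite("pics/scene6.png",cv2.resize(p[200:320,240:360],None,fx=5,fy=5,interpolation=2)[:,:,::-1])
p,d=camera("top");cv2.imwrite("pics/t6.png",cv2.resize(p[195:235,305:350],None,fx=13,fy=13,interpolation=0)[:,:,::-1])
f=np.load("pics/w6.npz");st=sense();W=cloud(f["p"],f["d"],f["K"],f["R"],f["t"])
T=(W-st["position"])@st["tcp_rot"]
hsv=cv2.cvtColor(f["p"],cv2.COLOR_RGB2HSV)
m=(hsv[...,0]>100)&(hsv[...,0]<125)&(hsv[...,1]>100)&(f["d"]>0);m[:120]=0;m[:,:250]=0;m[:,390:]=0;m[300:]=0
X=T[m];print(np.histogram(X[:,0],bins=np.arange(-.04,.07,.004)))
for lo,hi in((-.03,.0),(.025,.05)):
    x=X[(X[:,0]>lo)&(X[:,0]<hi)];A=np.c_[x[:,1:],np.ones(len(x))];c=np.linalg.lstsq(A,x[:,0],rcond=None)[0]
    print(len(x),c,np.percentile(x[:,1],[1,99]),np.percentile(x[:,2],[1,99]))
E
```

```text
w6 13.1417 [0.50001296 0.00410554 0.14450723]
{'t': 13.19, 'gap': np.float64(2.19), 'y': np.float64(0.34), 'z': np.float64(102.38), 'F': array([ 1.31,  0.03, -8.  ]), 'tq': array([ 0.21, -0.97,  0.02]), 'g': 0.0089}
(array([   0,    0,    0,    0,    0,    0,    0, 2547,    7,    2,    2,
          1,    5,    4,    4,    1,    0,    0,   14, 7413,   18,    0,
          0,    0,    0,    0,    0]), array([-4.00000000e-02, -3.60000000e-02, -3.20000000e-02, -2.80000000e-02,
       -2.40000000e-02, -2.00000000e-02, -1.60000000e-02, -1.20000000e-02,
       -8.00000000e-03, -4.00000000e-03, -3.46944695e-17,  4.00000000e-03,
        8.00000000e-03,  1.20000000e-02,  1.60000000e-02,  2.00000000e-02,
        2.40000000e-02,  2.80000000e-02,  3.20000000e-02,  3.60000000e-02,
        4.00000000e-02,  4.40000000e-02,  4.80000000e-02,  5.20000000e-02,
        5.60000000e-02,  6.00000000e-02,  6.40000000e-02,  6.80000000e-02]))
2556 [ 0.01980744 -0.00936704 -0.01063998] [0.02249191 0.05043129] [-0.00513085  0.00466341]
7445 [ 0.01896643 -0.00111845  0.03738197] [-0.00076371  0.05908938] [-0.01940522  0.01941631]
```

View pics/scene6.png

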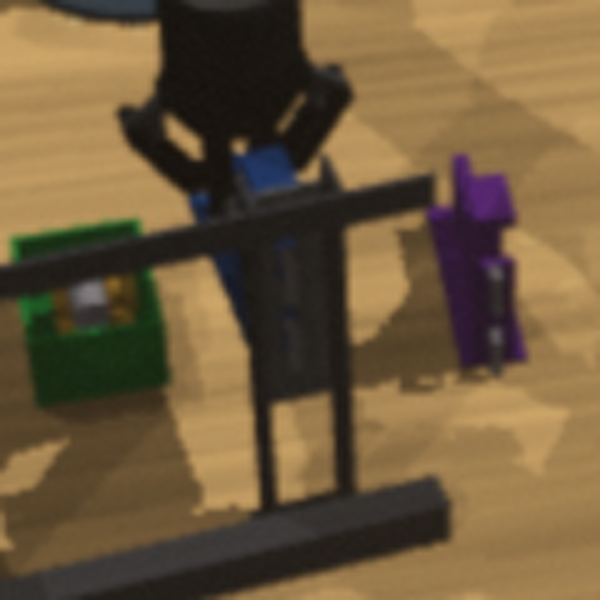

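View pics/t6.png

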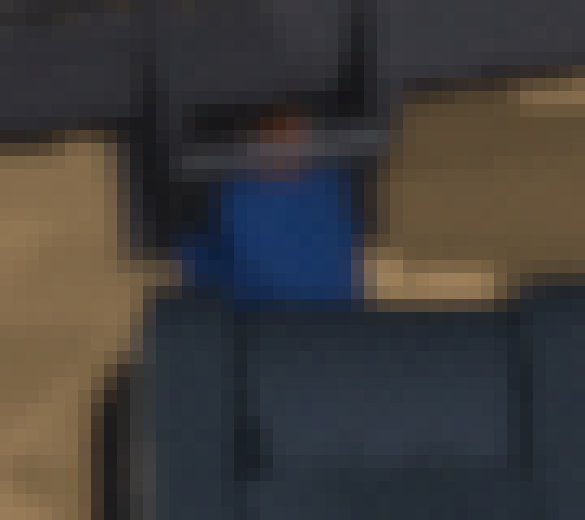

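View pics/w6.png

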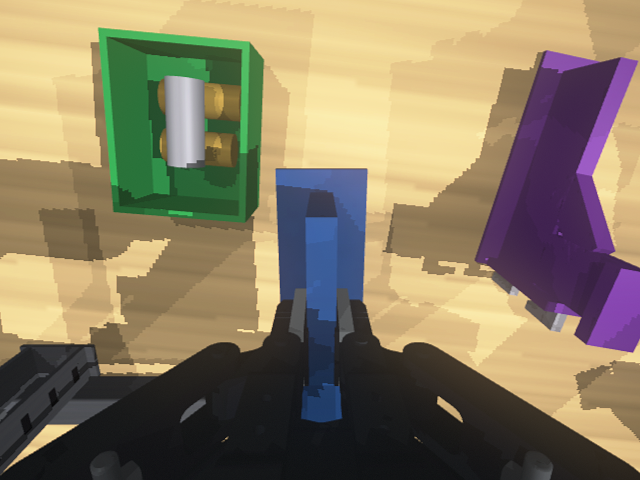

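The pad is flush against the strip in the top view and the tab necks are in the slots in the scene view. The bracket is hooked and tilted about 0.02 rad in the hand. I'll let go, look, then push on the pad.

```bash
python3 - <<'E'
from rig import *
from h import *
command_gripper(.05);sleep(.2);print(where())
z=sense()["position"];move_l(np.array([z[0],z[1],.31]),feed=.15)
shot("w7");print(where())
f=np.load("pics/w7.npz");W=cloud(f["p"],f["d"],f["K"],f["R"],f["t"]);hsv=cv2.cvtColor(f["p"],cv2.COLOR_RGB2HSV)
m=(hsv[...,0]>100)&(hsv[...,0]<125)&(hsv[...,1]>100)&(f["d"]>0);e=W-SL;a=e@BX;b=e@BY
m&=(abs(b)<.04)&(a>-.17)&(a<.01)
for lo,hi in((.08,.12),(.13,.17),(.19,.235)):
    k=m&(W[...,2]>lo)&(W[...,2]<hi)
    if k.sum()>20:
        A=np.c_[a[k],np.ones(k.sum())];print(lo,k.sum(),"z=",np.linalg.lstsq(A,W[...,2][k],rcond=None)[0],"a",np.percentile(a[k],[1,99]),"b",np.percentile(b[k],[1,99]),"zmean",W[...,2][k].mean())
E
```

```text
{'t': 13.96, 'gap': np.float64(2.06), 'y': np.float64(0.24), 'z': np.float64(103.03), 'F': array([-0.11, -0.37,  1.36]), 'tq': array([ 0.03, -0.05, -0.01]), 'g': 0.05}
w7 15.2083 [0.4996239  0.00401968 0.30908115]
{'t': 15.26, 'gap': np.float64(2.6), 'y': np.float64(0.3), 'z': np.float64(266.77), 'F': array([ 1.25,  0.18, -0.42]), 'tq': array([ 0.01, -0.01, -0.02]), 'g': 0.0501}
0.08 3616 z= [0.0383409  0.10626013] a [-0.14816066 -0.00294689] b [-0.0185877   0.01947495] zmean 0.10325297670754702
0.13 1290 z= [0.17558465 0.1704805 ] a [-0.14072177 -0.06288515] b [-0.00508315  0.00438883] zmean 0.1527937602813482
0.19 1782 z= [0.01624348 0.21472409] a [-0.0438785  -0.00407848] b [-0.01139212  0.01187377] zmean 0.21432593501668248
```

View pics/w7.png

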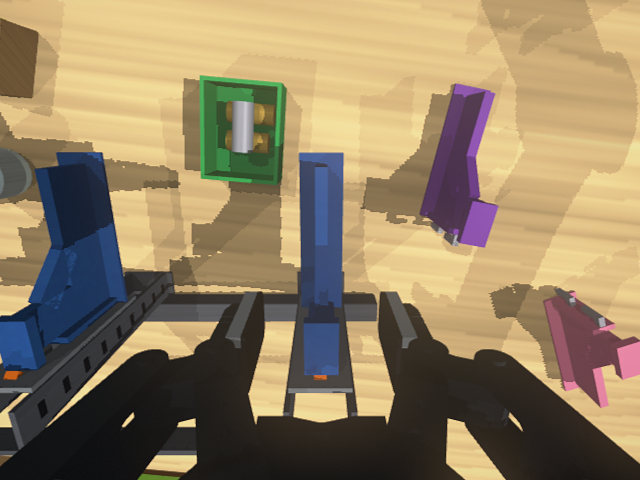

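Picture w7 shows the bracket hanging alone on the upright, with the pad at (321,350) and the orange catch just peeking out at (320,377). The pad top is at about z=0.213, roughly 10 mm above home. I'll push it with closed fingers.

```bash
python3 - <<'E'
from rig import *
from h import *
command_gripper(0.0,40)
P=SL-.025*BX
move_l(P+[0,0,.30],feed=.12);move_l(P+[0,0,.25],feed=.1);sleep(.3);print(where())
r=move_l(P+[0,0,.222],feed=.012,until_force=19)
s=sense();print(r,s["position"][2],s["wrist_force"],s["time_s"]);sleep(.2);s=sense();print(s["position"][2],s["wrist_force"])
E
```

```text
{'t': 17.45, 'gap': np.float64(-64.88), 'y': np.float64(0.0), 'z': np.float64(208.36), 'F': array([-0.29,  0.08, -0.62]), 'tq': array([-0.04,  0.04, -0.05]), 'g': 0.0003}
True 0.227872626944949 [-1.73426291  0.63677624  5.47635276] 19.275
0.22787406704430094 [-1.07829624  0.37256053  4.33833477]
```

```bash
python3 - <<'E'
from rig import *
from h import *
z=sense()["position"]
r=move_l(z-[0,0,.008],feed=.01,until_force=17)
s=sense();print(r,s["position"][2],s["wrist_force"],s["time_s"])
move_l(s["position"]*[1,1,0]+[0,0,.31],feed=.12)
z=sense()["position"];move_l(z-.06*BX,feed=.12);sleep(.2)
shot("w8")
f=np.load("pics/w8.npz");W=cloud(f["p"],f["d"],f["K"],f["R"],f["t"]);hsv=cv2.cvtColor(f["p"],cv2.COLOR_RGB2HSV)
m=(hsv[...,0]>100)&(hsv[...,0]<125)&(hsv[...,1]>100)&(f["d"]>0);e=W-SL;a=e@BX;b=e@BY
m&=(abs(b)<.04)&(a>-.17)&(a<.01)
for lo,hi in((.08,.12),(.13,.16),(.19,.235)):
    k=m&(W[...,2]>lo)&(W[...,2]<hi)
    if k.sum()>20:
        A=np.c_[a[k],np.ones(k.sum())];print(lo,k.sum(),"z=",np.linalg.lstsq(A,W[...,2][k],rcond=None)[0],"a",np.percentile(a[k],[1,99]),"b",np.percentile(b[k],[1,99]),"zmean",W[...,2][k].mean())
x=cv2.resize(f["p"][270:420,260:390],None,fx=4,fy=4,interpolation=0);cv2.imwrite("pics/w8c.png",x[:,:,::-1])
p,d=camera("top");cv2.imwrite("pics/t8.png",cv2.resize(p[190:240,300:350],None,fx=10,fy=10,interpolation=0)[:,:,::-1])
E
```

```text
True 0.22782364396747798 [-1.19221734  0.43005679  5.4432667 ] 19.8833
w8 21.575 [0.5075456  0.00473791 0.30885723]
0.08 3589 z= [0.03278811 0.0953503 ] a [-0.14837095 -0.00662791] b [-0.01869346  0.01954172] zmean 0.092725234541787
0.13 1242 z= [0.17684797 0.1602816 ] a [-0.14034901 -0.06226187] b [-0.00471617  0.00439981] zmean 0.14258678415636084
```

View pics/w8c.png

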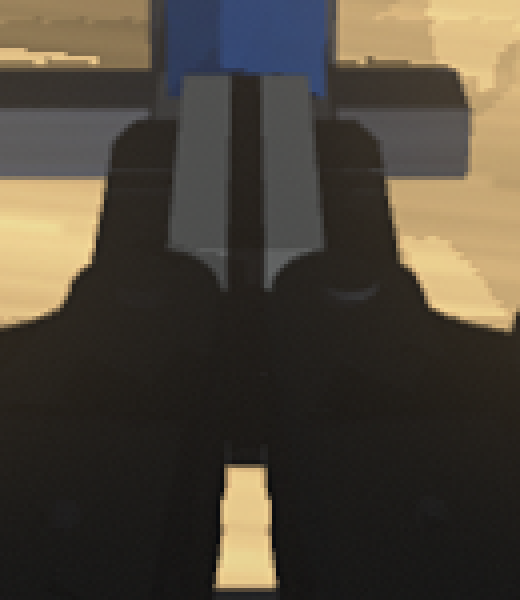

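View pics/w8.png

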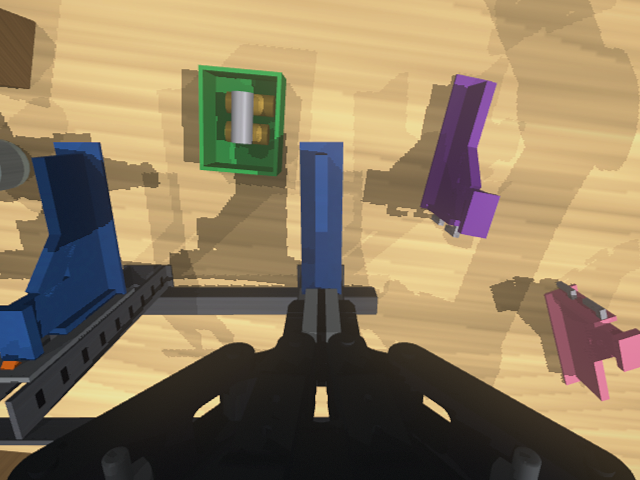

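View pics/t8.png

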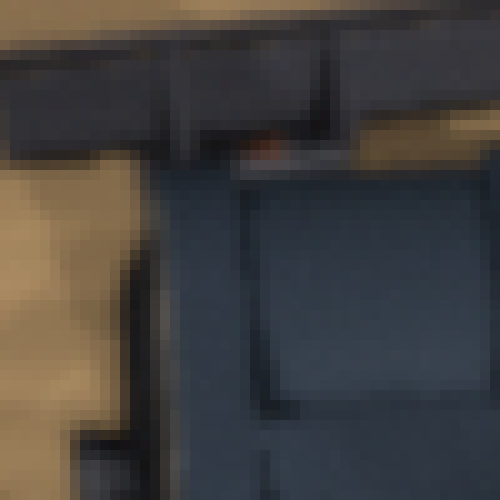

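```bash
python3 - <<'E'
from rig import *
from h import *
command_gripper(.085);z=sense()["position"];move_l(z-.03*BX+[0,0,.01],feed=.12);sleep(.2)
shot("w9")
f=np.load("pics/w9.npz");W=cloud(f["p"],f["d"],f["K"],f["R"],f["t"]);hsv=cv2.cvtColor(f["p"],cv2.COLOR_RGB2HSV)
m=(hsv[...,0]>100)&(hsv[...,0]<125)&(hsv[...,1]>100)&(f["d"]>0);e=W-SL;a=e@BX;b=e@BY
m&=(abs(b)<.04)&(a>-.17)&(a<.01)
for lo,hi in((.08,.12),(.13,.16),(.19,.235)):
    k=m&(W[...,2]>lo)&(W[...,2]<hi)
    if k.sum()>20:
        A=np.c_[a[k],np.ones(k.sum())];print(lo,k.sum(),"z=",np.linalg.lstsq(A,W[...,2][k],rcond=None)[0],"a",np.percentile(a[k],[1,99]),"b",np.percentile(b[k],[1,99]),"zmean",W[...,2][k].mean())
o=(hsv[...,0]<16)&(hsv[...,1]>150)&(hsv[...,2]>70)&(abs(b)<.02)&(abs(a)<.03)&(W[...,2]>.19)
print("catch px",o.sum(),np.percentile(a[o],[2,50,98]),np.percentile(W[...,2][o],[2,50,98]))
x=cv2.resize(f["p"][290:410,260:390],None,fx=5,fy=5,interpolation=0);cv2.imwrite("pics/w9c.png",x[:,:,::-1])
E
```

```text
w9 23.075 [0.47757373 0.00118475 0.31879516]
0.08 3116 z= [0.03271298 0.09538779] a [-0.14835707 -0.00380906] b [-0.01854919  0.01950422] zmean 0.09283894112931029
0.13 1176 z= [0.18151752 0.16087797] a [-0.14057587 -0.06173141] b [-0.00491061  0.00475493] zmean 0.14283763146811967
0.19 1397 z= [0.02958623 0.20438674] a [-0.04274291 -0.0038611 ] b [-0.01125791  0.01174279] zmean 0.20368251374372937
catch px 97 [-0.00420898 -0.00177556  0.00044522] [0.20951535 0.2126379  0.2153043 ]
```

View pics/w9c.png

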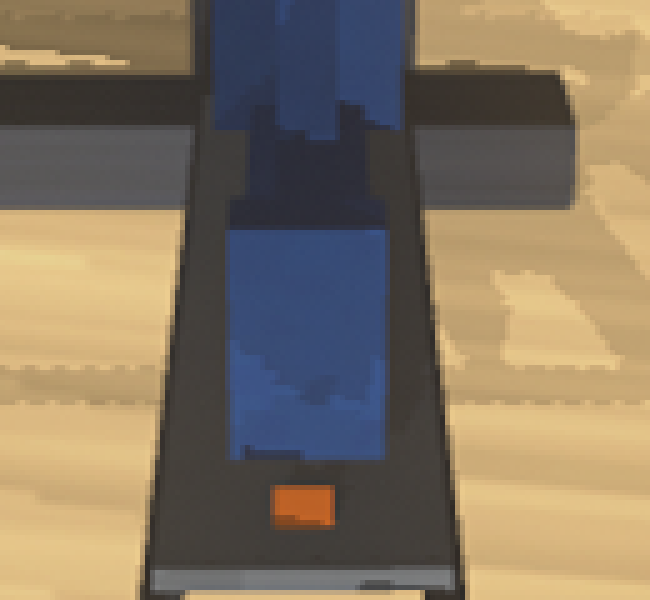

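The catch is fully visible, orange at about (320,392) in w9, standing about 4 mm proud and about 9 mm above the pad. The bracket is about 10 mm lower than before the push. I'll hand the job in.

```bash
python3 -c "
from rig import *
s=sense();print(s['time_s'],s['wrist_force'],s['finger_gap']);finish_job()"
```

```text
23.125 [-0.1474893   0.76643923  0.01114518] 0.0852601203012718
the job is handed in; nothing more can be done
```

The loose blue bracket is hooked on the empty upright and pushed home, and the catch is out above it. I handed the job in at 23 s with the gripper open and well clear; no verdict was reported.

I gripped the bracket by its web and carried it to slot heights measured with the wrist camera. The tabs went in on the first gentle push, with a 6 N force stop. I lowered it onto its hooks, let go, and pushed the pad down with closed fingers, stopping at a 19 N change in force. A second push with a 17 N stop moved it no further.

**Last checks:**
- **Height:** the pad top dropped about 10 mm, from z = 0.2143 to 0.2037. That puts the bracket about 90 mm above the table, against an expected home of roughly 90.7 mm.
- **Catch:** it shows fully above the pad, about 4 mm proud of the face, the same as before.
- **Sideways position:** within about 0.5 mm of the slot centre.
- **Tilt:** the bracket hangs about 0.03 rad tail-down, which looks like slack in the hooks. It is under the 0.09 limit but not zero.
- **Back against the face:** these readings disagreed slightly. The pad's top edge measured about 3 to 4 mm off the face, which fits the tilt. The tail end implied 0 to 1.5 mm for the origin; the allowed range is -5 to +4 mm.
- **Carton, jar and bin:** the arm never went near them. The bin looked unmoved in the last wrist views; I did not measure the three again.

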